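Fit the slicing blade insert into the vegetable slicer and latch it

ROBOT

A 6-joint arm with a two-finger parallel gripper is mounted at the origin on a cart in front of the work surface, level with it; the furniture and walls round the work are solid. World frame = base frame: x ahead of the robot, y to its left, z up, the work surface at z = 0. Lengths are in m, angles in rad, forces in N, time in s.
With the tool pointing down it reaches from about 0.3 to 0.875 m from the base axis. Payload 6.4 kg.
Tool frame: the origin (TCP) lies midway between the tips of the shut fingers; the grasp point (between the pads) lies 19 mm behind it; z points along the fingers, y is the line along which they close (so a half turn about z gives the same grasp; the last joint's range is limited). The gripper opens to 85 mm and grips with 20 to 120 N. Pads are 22 mm wide; open, the fingers measure 114 mm over their backs; the gripper's body (76 mm by 85 mm) begins 54 mm behind the grasp point. The pads swing forward as they close: fully open they stand 13 mm farther back than shut.
Start: joints at [1.015, 0.181, 1.607, -0, 1.354, -0.206], TCP at [0.197, 0.54, 0.231] pointing down, gripper open.
Joint ranges: [-2.99, 2.99], [-0.89, 2.07], [0.3, 2.58], [-1.14, 4.28], [0, 2.63], [-3.12, 3.12]. Speed limits (rad/s): [2.57, 2.57, 3.01, 3.14, 3.14, 3.14].

INTERFACE

Orientations are given as a unit quaternion [w, x, y, z].
In Python, from bench import sensors, vision, ctrl gives the robot as it stands.
- The arm moves only by the tool carry_out, never from a script. Its argument "deltas" is text: rows parted by semicolons, each of 7 numbers parted by spaces: the shift along the tool's x, y, z in mm, then the turn, a rotation vector about the tool's x, y, z in rad, then the closure, from 0 (fully open) to 1 (shut). In form: tx ty tz ax ay az claw; .... A call has 1 to 12 rows; each row is the pose to reach, as a shift and turn from the pose commanded when the call began, along the tool's axes at that moment; what a row does not reach only later rows make up. A row lasts 1/8 s, in which the tool goes at most 62.5 mm and 10.7 degrees, less where a joint would pass 70% of its speed; a pose out of reach is approached as far as the arm can. A call with a gripper value outside its range is refused whole. The fingers move at their own pace and stop on an object; the grip force is fixed at half the most. Time passes only in rows, so rows that repeat a pose let the fingers close. It gives the time, the measured TCP pose, the force, the opening and the grip force at its end, in the units of the state.
- sensors.get_obs(): the state, without advancing time (a new reading comes with each control period).
- vision.camera(name): name is "scene" or "top" or "wrist"; returns the picture (400x640x3 uint8, blue, green, red); there is no depth.
- vision.camera_model(name): a dict with "K" (3x3 intrinsics, pixels), "extrinsics" (4x4, takes a point from world to camera coordinates); the wrist camera has in their place "hand_eye" (4x4, takes a point from camera to tool coordinates, whose origin is the TCP and whose axes are the flange's). Camera axes: x right, y down, z forward; pixel columns grow to the right and rows downward; lengths in m; the calibration is good to about 2 mm. The wrist camera is an equidistant fisheye: a pixel r from the principal point sees the ray r / f radians off the axis. A picture is of the moment at which its call begins: read the wrist's pose just before it. camera_model takes no time and is no camera call.
- ctrl.hand_in(): hands the job in; it is judged then, once.
The state is a dict: "time_s": time; "q": joint angles; "dq": joint speeds; "joint_efforts": joint torques, N m; "eef_pos": TCP position; "eef_rot": TCP orientation; "wrist_force": force on the tool from outside, world axes, zero at the start; "torque": the same for the moment, N m; "opening": opening from 0.0 (shut) to 1.0 (fully open); "grasp_force": force on a finger pad.
Only numpy, scipy, OpenCV 4.12 (cv2) and the standard library are available. Lean on these libraries where they do the work, as an engineer would, in place of code of your own. Each camera call takes 0.05 s, during which the arm holds its last target. There are 200 camera calls.

TASK

Get the vegetable slicer ready: swing its latch out of the way of the empty bay, slide the insert with the single slanted blade into the bay until it is fully home, then swing the latch shut behind it. The blade is sharp, so push the insert flat along the worktop and do not lift it. Leave the spare comb insert, the mug and the bowl where they are.

Things in the scene. Friction and masses are not known exactly. Their poses are not given: they have to be found in the camera images.
- slicer: Flat vegetable slicer, black plastic frame with ribbed steel runway, 135 x 300 x 16 mm, fixed to the worktop. y: the way the insert slides in, from the open mouth to the runway and grip loop, roughly to the robot's left; x away from the robot; z up. Origin on the worktop under the middle of the empty bay: the insert's origin lies here when it is home. Stop at y = 46.5 mm (runway edge).
- bay_mouth (a point): Middle of the bay's mouth, slicer frame (0,-46,8) mm, same axes. The bay lies between two rails: groove walls at x = +-53 mm, lower lip 4 mm high (inner edge x = +-47), upper lip z = 12 to 16 mm (inner edge x = +-45); the insert's tongues run between the lips. The first 16 mm from the mouth have no lips and flare about 6 mm a side. The floor of the empty bay is the worktop.
- latch_pivot (a point): Vertical pivot of the latch, on an ear beside the mouth on the robot's side, at slicer frame (-76, -51.5, 8) mm; same axes as the slicer.
- latch (a joint): Latch angle, rad. 0: shut, bar straight across the mouth along the slicer's +x, 1.5 mm behind the rear edge of an insert that is home. Grows clockwise seen from above, away from the bay: 1.57 along the slicer's -y, 2.6 end stop; clear of the insert's way from about 1.6. Stays where left (friction 0.03 N m: about 0.5 N at the knob). Starts shut or nearly so (0 to 0.35).
- latch_tab (a point): On the axis of the latch's upright black finger knob, 30 mm above the worktop. The latch is a steel bar 8 mm wide (z = 5 to 13 mm); the knob, 12 to 14 mm in diameter, stands near its free end, 60 mm from the pivot, top 40 mm above the worktop. x axis: from the pivot outwards along the bar.
- insert: Insert to fit: grey plate with one slanted steel blade, flat on the worktop right of the mouth. 104 (x) by 92 (y) by 12 mm thick: middle 90 mm wide, z = 0 to 12; a tongue 7 mm wide on each side, z = 5 to 10. Origin: middle of underside; y points to the leading edge (y = 46 mm), thumb ribs by the rear edge (y = -46). About 0.15 kg; 1 mm play each side in the grooves; slides at 1 to 3 N.
- insert_lead (a point): Middle of the insert's leading edge, at insert frame (0, 46, 6) mm.
- spare_insert: The spare insert of the same size and grey plastic, with a comb of upright steel teeth instead of a slanted blade; lies on the robot's side of the slicer, to the left. Leave it. Origin: middle of the underside.
- mug: Mug, 78 x 113 x 102 mm, standing at the front right. Leave it. Origin: middle of the underside.
- bowl_bird: Bowl, 127 mm across and 64 mm high, standing alone at the front left. Leave it. Origin: middle of the underside.

How it is judged:
By the outcome, as a careful person would: the job done as asked, in the order asked, and still so for the second after the job is handed in, with the robot touching nothing.
It also fails if it takes over 72 s, if anything falls off the work surface, if the arm or the gripper's body presses on something with over 40 N, if the wrist force passes 120 N, or if a joint passes its speed limit or range.

## Working session

There is one attempt and no reset: what is moved stays moved. The work goes in short steps, Python scripts to look and compute and a tool call to move; the robot and the scene stay as the last step left them, time stands still between calls to the robot, and variables do not carry over. Pictures are saved under pics/ and viewed, at most 10 in all, crops included, and the job is handed in when it is done.

Besides the shell and the picture viewer there is one more tool, called after "Emit:" by a JSON object that holds its "op" and its "data". carry_out: Moves the arm, as the interface text tells. Its arguments: {"type":"object","properties":{"deltas":{"type":"string"}},"required":["deltas"]}

```bash
mkdir -p pics; ls; python3 - <<'E'
from bench import sensors, vision
import cv2,numpy as np
o=sensors.get_obs();print(o)
for n in ("top","scene"):
    cv2.imwrite(f"pics/{n}0.png",vision.camera(n)); m=vision.camera_model(n);print(n,m)
print(vision.camera_model("wrist"))
E
```

```text
pics
{'time_s': 0.0, 'q': array([ 1.01469126e+00,  1.81543929e-01,  1.60799030e+00,  5.33924557e-06,
        1.35381033e+00, -2.06318708e-01]), 'dq': array([-0.00044224, -0.00256454,  0.0012142 ,  0.00120166,  0.00101675,
        0.00252114]), 'joint_efforts': array([ 6.36841451e-04, -4.44876587e+01, -3.51335263e+01, -3.31929205e-04,
        9.04248096e-03,  1.69521502e-05]), 'eef_pos': array([0.196748  , 0.53970984, 0.23039109]), 'eef_rot': array([-3.28315103e-04,  1.74003448e-01,  9.84744654e-01, -8.12105492e-04]), 'wrist_force': array([ 0.13392324, -0.32071771,  0.02617468]), 'torque': array([-0.02097809, -0.02775272,  0.0462684 ]), 'grasp_force': 0.0, 'opening': 1.0022250873204723}
top {'K': array([[410.096281  ,   0.        , 315.44753912],
       [  0.        , 410.096281  , 198.68755526],
       [  0.        ,   0.        ,   1.        ]]), 'extrinsics': array([[ 2.06487626e-02, -9.99776421e-01, -4.55368062e-03,
        -1.36889981e-03],
       [-9.95692883e-01, -2.01522406e-02, -9.04962438e-02,
         4.39130665e-01],
       [ 9.03842439e-02,  6.40270284e-03, -9.95886386e-0
[... 357 characters left out ...]

       [-0.22158727, -0.41527163, -0.88229731,  0.14706404],
       [ 0.40868624,  0.7819442 , -0.47067911,  1.3566882 ],
       [ 0.        ,  0.        ,  0.        ,  1.        ]])}
{'K': array([[309.70691629,   0.        , 319.02361988],
       [  0.        , 309.70691629, 194.29656932],
       [  0.        ,   0.        ,   1.        ]]), 'hand_eye': array([[ 3.31330898e-04, -9.45103357e-01, -3.26771379e-01,
         8.47603420e-02],
       [ 9.99999873e-01,  1.89255041e-04,  4.66580892e-04,
         4.50626926e-04],
       [-3.79124036e-04, -3.26771492e-01,  9.45103300e-01,
        -1.43410671e-01],
       [ 0.00000000e+00,  0.00000000e+00,  0.00000000e+00,
         1.00000000e+00]])}
```

View pics/top0.png

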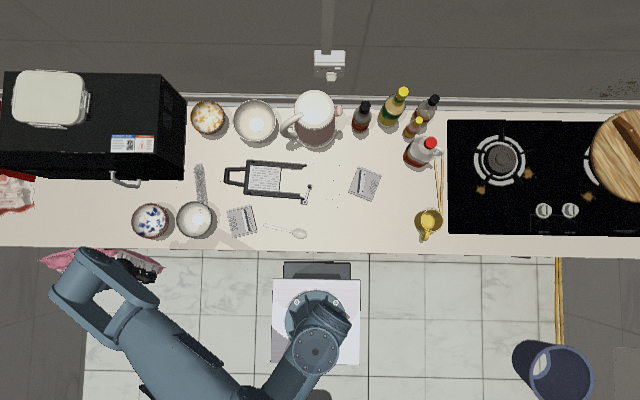

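View pics/scene0.png

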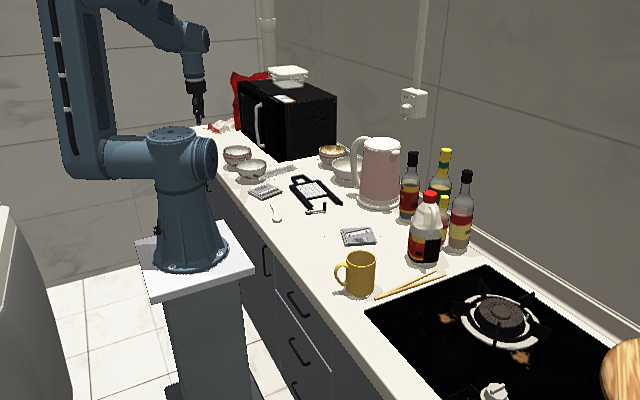

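The top view shows the slicer with its grip loop at about (235,176) and the open mouth at about (305,180). The latch knob is near (308,190), the slanted-blade insert near (365,183) and the comb spare at (242,220). The scene view agrees. I'll write helpers and get coarse positions.

```bash
cat > h.py <<'E'
import numpy as np, cv2
from scipy.spatial.transform import Rotation as R
from bench import sensors, vision
def tool():
    o=sensors.get_obs(); w,x,y,z=o["eef_rot"]; return R.from_quat([x,y,z,w]).as_matrix(), np.array(o["eef_pos"])
def rays(name,px,pose=None):
    px=np.atleast_2d(px).astype(float); m=vision.camera_model(name); K=m["K"]
    d=np.c_[(px[:,0]-K[0,2])/K[0,0],(px[:,1]-K[1,2])/K[1,1],np.ones(len(px))]
    if name=="wrist":
        r=np.hypot(d[:,0],d[:,1]); s=np.where(r>1e-9,np.sin(r)/np.maximum(r,1e-9),1)
        d=np.c_[d[:,0]*s,d[:,1]*s,np.cos(r)]
        Rt,p=pose; H=m["hand_eye"]; return Rt@H[:3,3]+p,(d@H[:3,:3].T)@Rt.T
    E=m["extrinsics"]; return -E[:3,:3].T@E[:3,3], d@E[:3,:3]
def onz(name,px,z,pose=None):
    c,d=rays(name,px,pose); return c+d*((z-c[2])/d[:,2])[:,None]
def tri(obs):
    "obs: list of (c,d) single rays -> point, residual"
    A=0;b=0
    for c,d in obs:
        d=d.ravel()/np.linalg.norm(d); P=np.eye(3)-np.outer(d,d); A=A+P; b=b+P@c
    x=np.linalg.solve(A,b)
    return x,[np.linalg.norm(np.cross(x-c,d.ravel()/np.linalg.norm(d))) for c,d in obs]
def delta(pos,yaw=None):
    "shift in mm + turn, in tool axes, to reach TCP pos pointing down with tool x at world yaw"
    Rt,p=tool(); out=Rt.T@(np.array(pos)-p)*1000
    rv=np.zeros(3)
    if yaw is not None:
        X=np.array([np.cos(yaw),np.sin(yaw),0]);Z=np.array([0,0,-1.]);T=np.c_[X,np.cross(Z,X),Z]
        rv=R.from_matrix(Rt.T@T).as_rotvec()
    return np.r_[out.round(1),rv.round(4)]
E
python3 - <<'E'
from h import *
print(onz("top",[[225,176],[305,180],[308,190],[365,183],[242,220],[300,233],[428,222],[150,220]],0.01).round(3))
Rt,p=tool();print(Rt.round(3)); print(delta([0.38,-0.02,0.25],0)); print(delta([0.38,-0.02,0.25],3.1416))
E
```

```text
[[ 0.517  0.343  0.01 ]
 [ 0.508  0.048  0.01 ]
 [ 0.471  0.036  0.01 ]
 [ 0.502 -0.173  0.01 ]
 [ 0.356  0.274  0.01 ]
 [ 0.313  0.061  0.01 ]
 [ 0.363 -0.404  0.01 ]
 [ 0.35   0.611  0.01 ]]
[[-0.939  0.343 -0.001]
 [ 0.343  0.939 -0.001]
 [ 0.    -0.002 -1.   ]]
[-3.6400e+02 -4.6310e+02 -1.8900e+01 -8.0000e-04  2.1000e-03  2.7917e+00]
[-3.640e+02 -4.631e+02 -1.890e+01 -1.500e-03 -6.000e-04 -3.499e-01]
```

```bash
python3 - <<'E'
from h import *
print(delta([0.45,-0.05,0.25],3.1416))
E
```

```text
[-4.400e+02 -4.673e+02 -1.890e+01 -1.500e-03 -6.000e-04 -3.499e-01]
```

Emit:
{"op": "carry_out", "data": {"deltas": "-37 -39 -2 0 0 -0.03 1;-73 -78 -3 0 0 -0.06 1;-110 -117 -5 0 0 -0.09 1;-147 -156 -6 0 0 -0.12 1;-183 -195 -8 0 0 -0.15 1;-220 -234 -10 0 0 -0.18 1;-257 -273 -11 0 0 -0.2 1;-293 -312 -13 0 0 -0.23 1;-330 -350 -14 0 0 -0.26 1;-367 -390 -16 0 0 -0.29 1;-403 -428 -17 0 0 -0.32 1;-440 -467 -19 0 0 -0.35 1"}}

```text
time_s: 1.6
eef_pos: [0.4505, -0.051, 0.2501]
eef_rot: [-0.0, -0.0, 1.0, 0.0]
wrist_force: [0.3, 0.6, 0.2]
opening: -0.002
grasp_force: 0.0
```

```bash
python3 - <<'E'
from h import *
import pickle
p=tool(); im=vision.camera("wrist"); cv2.imwrite("pics/w1.png",im); pickle.dump(p,open("w1.pkl","wb"))
print(p, sensors.get_obs()["time_s"],sensors.get_obs()["wrist_force"])
E
```

```text
(array([[-9.99999626e-01, -8.47530408e-04, -1.70054236e-04],
       [-8.47581875e-04,  9.99999595e-01,  3.02801410e-04],
       [ 1.69797533e-04,  3.02945432e-04, -9.99999940e-01]]), array([ 0.45053094, -0.05096999,  0.25010076])) 1.65 [ 0.40650507 -6.16486351  1.43050502]
```

View pics/w1.png

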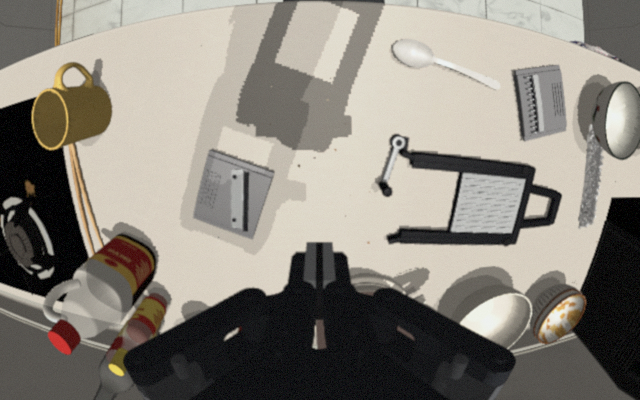

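The wrist view shows the insert at about (233,193), ribs on its left and leading edge on its right. The latch pivot is at (397,143), the knob at about (384,188), and the rails run right from (412,158) and (390,238). Next I'll take a second, nearer view for triangulation.

Emit:
{"op": "carry_out", "data": {"deltas": "15 40 25 0 0 0 1;30 80 50 0 0 0 1;30 80 50 0 0 0 1;30 80 50 0 0 0 1"}}

```text
time_s: 2.15
eef_pos: [0.4207, 0.0306, 0.2007]
eef_rot: [0.0, -0.0, 1.0, -0.0]
wrist_force: [-0.1, 0.3, -0.2]
opening: -0.002
grasp_force: 0.0
```

```bash
python3 - <<'E'
from h import *
import pickle
p=tool(); im=vision.camera("wrist"); cv2.imwrite("pics/w2.png",im); pickle.dump(p,open("w2.pkl","wb"))
print(p[1], sensors.get_obs()["q"].round(3))
w1=cv2.imread("pics/w1.png")
a=cv2.resize(w1[130:255,180:540],None,fx=2.2,fy=2.2,interpolation=cv2.INTER_CUBIC)
b=cv2.resize(im[60:260,150:550],None,fx=2,fy=2,interpolation=cv2.INTER_CUBIC)[:, :792]
c=np.vstack([a[:,:792],b])[:600];cv2.imwrite("pics/c1.png",c);print(a.shape,c.shape)
E
```

```text
[0.42070296 0.03056852 0.20069359] [-0.211 -0.148  2.004 -0.     1.284 -1.782]
(275, 792, 3) (600, 792, 3)
```

View pics/c1.png

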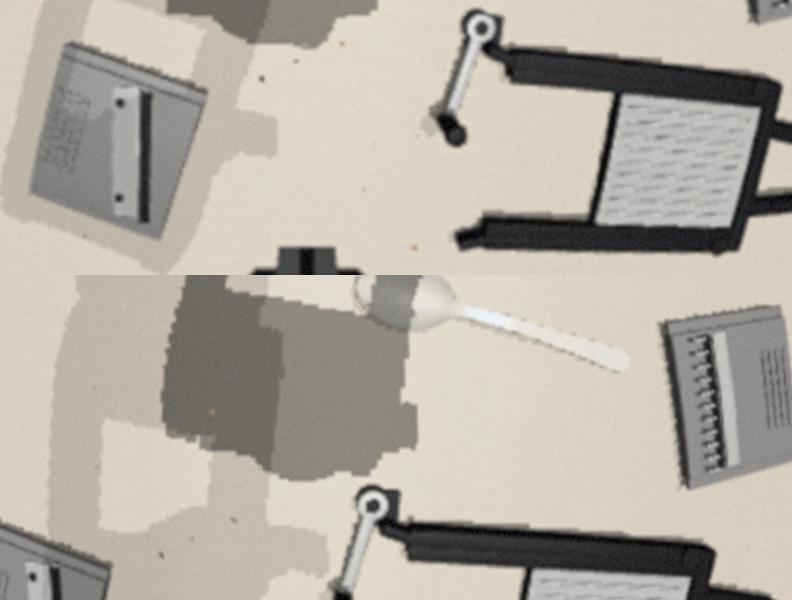

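The crop shows the pivot ring at about (399,143), knob top at (387,191), runway edge (460,172)–(450,231), and insert corners at (212,150), (274,172), (253,239), (194,217), all in wrist-image pixels. I'll fit edges with masks next.

```bash
cat > m.py <<'E'
from h import *
import pickle
def edges(im,pose,cols,r0,r1,tag,name="wrist"):
    g=im.max(2).astype(float); segs=[]
    for c in cols:
        d=np.where(g[r0:r1,c]<75)[0]+r0
        if len(d): segs.append((c,d[0]-.5,d[-1]+.5))
    s=np.array(segs); return s
def line(P):
    a,b=np.polyfit(P[:,1],P[:,0],1); return a,b   # x=a*y+b
w1=cv2.imread("pics/w1.png");p1=pickle.load(open("w1.pkl","rb"))
w2=cv2.imread("pics/w2.png");p2=pickle.load(open("w2.pkl","rb"))
if __name__=="__main__":
    n=edges(w1,p1,range(425,455),145,185,"near"); f=edges(w1,p1,range(408,448),215,252,"far")
    for t,s,k,z in(("near outer z0",n,1,0),("near outer z16",n,1,.016),("near inner z16",n,2,.016),("far inner z16",f,1,.016),("far inner z4",f,1,.004),("far outer z16",f,2,.016)):
        P=onz("wrist",s[:,[0,k]],z,p1); a,b=line(P); print(t,"slope %.4f x@y=.08 %.4f"%(a,a*.08+b),P[[0,-1],1].round(3))
    print("runway",onz("wrist",[[460.5,171.8],[450.5,230.9]],.014,p1).round(4))
    g=w1.max(2).astype(int); sat=w1.max(2).astype(int)-w1.min(2)
    # insert: low saturation grey
    hsv=cv2.cvtColor(w1,cv2.COLOR_BGR2HSV)
    m=np.zeros(g.shape,np.uint8); m[140:248,185:285]=(hsv[140:248,185:285,1]<18)*255
    m=cv2.morphologyEx(m,cv2.MORPH_CLOSE,np.ones((7,7)))
    cs,_=cv2.findContours(m,0,1); c=max(cs,key=cv2.contourArea)
    P=onz("wrist",c[:,0],.011,p1); r=cv2.minAreaRect((P[:,:2]*1000).astype(np.float32)); print("insert",r,cv2.contourArea(c))
    print("corners z.010",onz("wrist",[[212,150],[274,172],[253,239],[194,217]],.010,p1).round(4))
    # latch, two views
    for nm,a,b in(("pivot",(398.6,142.7),(150+372/2,60+(505-275)/2)),):
        print(nm,tri([rays("wrist",a,p1)and (rays("wrist",a,p1)[0],rays("wrist",a,p1)[1][0]),(rays("wrist",b,p2)[0],rays("wrist",b,p2)[1][0])]))
    print("pivot z13",onz("wrist",[398.6,142.7],.014,p1),onz("wrist",[336,175],.014,p2))
    print("knob z40",onz("wrist",[386.8,190.9],.04,p1),"base",onz("wrist",[383,184],.013,p1))
    k=w2[210:260,290:350].max(2)<75; print((np.argwhere(k)+[210,290])[:,::-1].mean(0), k.sum())
    for r in k.astype(int)[::2]: print("".join(".#"[v] for v in r))
E
python3 m.py
```

```text
near outer z0 slope 0.0576 x@y=.08 0.4419 [0.092 0.136]
near outer z16 slope 0.0576 x@y=.08 0.4392 [0.086 0.129]
near inner z16 slope 0.0755 x@y=.08 0.4587 [0.088 0.131]
far inner z16 slope 0.0573 x@y=.08 0.5466 [0.073 0.133]
far inner z4 slope 0.0573 x@y=.08 0.5521 [0.077 0.139]
far outer z16 slope 0.0737 x@y=.08 0.5684 [0.076 0.138]
runway [[0.4646 0.1425 0.014 ]
 [0.5532 0.1409 0.014 ]]
insert ((500.13214111328125, -169.11572265625), (92.49552154541016, 104.61869049072266), 69.18502807617188) 4554.0
corners z.010 [[ 0.4374 -0.19    0.01  ]
 [ 0.4682 -0.1082  0.01  ]
 [ 0.5654 -0.1432  0.01  ]
 [ 0.533  -0.2284  0.01  ]]
pivot (array([0.42775763, 0.0500452 , 0.01495931]), [np.float64(0.0002104116432003675), np.float64(0.00021041164320041966)])
pivot z13 [[0.42810175 0.0504128  0.014     ]] [[0.42783115 0.04999942 0.014     ]]
knob z40 [[0.48373187 0.03277293 0.04      ]] base [[0.4832514  0.03335344 0.013     ]]
[319.50418994 247.31564246] 716
............................................................
............................................................
..................
[... 684 characters left out ...]
.............................
............................................................
............................................................
............................................................
..................##.#.#.###############....................
..................####.############.#####...................
...................######################...................
..................#######################...................
.................###################.#####..................
.....#################.###############.###############......
...#####################.###########.###################....
..#######################################################...
```

```bash
python3 - <<'E'
from h import *
piv=np.array([.4279,.0501])
Rt,p=tool()
print("approach",delta([.4951,.0653,.02],np.pi-.293))
# arc as seen from approach pose (d=34, yaw 2.85)
def pose(a,d): return np.r_[piv+.06*np.array([np.cos(a),np.sin(a)])+d*np.array([-np.sin(a),np.cos(a)]),.02], np.pi+a
P0,y0=pose(-.293,.034)
X=np.array([np.cos(y0),np.sin(y0),0]);Z=np.array([0,0,-1.]);T=np.c_[X,np.cross(Z,X),Z]
for a,d in [(-.293,.027),(-.293,.021)]+[(-.293-.17*k,.021) for k in range(1,11)]:
    P,y=pose(a,d); print((T.T@(P-P0)*1000).round(0),round(-(a+.293),2))
E
```

```text
approach [-7.370e+01  3.520e+01  1.812e+02 -4.000e-04  1.600e-03  2.932e-01]
[-0. -7.  0.] -0.0
[  0. -13.   0.] -0.0
[ -3. -23.   0.] 0.17
[ -4. -34.   0.] 0.34
[ -3. -45.   0.] 0.51
[  0. -55.   0.] 0.68
[  5. -65.   0.] 0.85
[ 11. -74.   0.] 1.02
[ 18. -82.   0.] 1.19
[ 27. -88.   0.] 1.36
[ 37. -93.   0.] 1.53
[ 47. -96.   0.] 1.7
```

Emit:
{"op": "carry_out", "data": {"deltas": "-37 18 40 0 0 0.15 1;-74 35 80 0 0 0.293 1;-74 35 130 0 0 0.293 1;-74 35 170 0 0 0.293 1;-74 35 181 0 0 0.293 1;-74 35 181 0 0 0.293 1"}}

```text
time_s: 2.95
eef_pos: [0.495, 0.0651, 0.0197]
eef_rot: [0.0, 0.146, 0.989, -0.0]
wrist_force: [-0.7, 0.1, 0.1]
opening: 0.0
grasp_force: 0.0
```

Emit:
{"op": "carry_out", "data": {"deltas": "0 -7 0 0 0 0 1;0 -13 0 0 0 0 1;-3 -23 0 0 0 0.17 1;-4 -34 0 0 0 0.34 1;-3 -45 0 0 0 0.51 1;0 -55 0 0 0 0.68 1;5 -65 0 0 0 0.85 1;11 -74 0 0 0 1.02 1;18 -82 0 0 0 1.19 1;27 -88 0 0 0 1.36 1;37 -93 0 0 0 1.53 1;47 -96 0 0 0 1.7 1"}}

```text
time_s: 4.45
eef_pos: [0.4223, -0.0136, 0.0205]
eef_rot: [0.001, 0.841, 0.541, 0.001]
wrist_force: [0.8, -0.8, 0.3]
opening: -0.003
grasp_force: 0.4
```

```bash
python3 - <<'E'
from h import *
import pickle
p=tool(); im=vision.camera("wrist"); cv2.imwrite("pics/w3.png",im); pickle.dump(p,open("w3.pkl","wb"))
o=sensors.get_obs();print(p[1],o["q"].round(2),o["time_s"]);print(delta([p[1][0]+.02,p[1][1]+.02,.12],1.505))
E
```

```text
[ 0.42233834 -0.01355543  0.02047268] [-0.31  0.18  2.12 -0.    0.84  0.12] 4.5
[ 2.680e+01  1.150e+01 -1.000e+02  9.000e-04  3.000e-04 -3.686e-01]
```

View pics/w3.png

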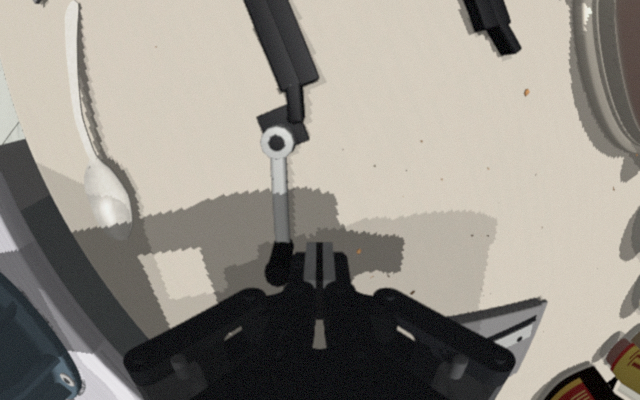

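The latch now stands open at roughly 110° and the mouth is clear. Next I'll back off and go to the far side of the insert to square it up.

```bash
python3 - <<'E'
from h import *
print(delta([.605,-.150,.006],1.505))
print("kettle foot/bottles", onz("wrist",[[575,90],[590,140],[620,160]],0.0,__import__('pickle').load(open('w3.pkl','rb'))).round(3))
E
```

```text
[-4.670e+01  2.248e+02  1.420e+01  9.000e-04  3.000e-04 -3.686e-01]
kettle foot/bottles [[ 0.621  0.008  0.   ]
 [ 0.628 -0.031  0.   ]
 [ 0.667 -0.062  0.   ]]
```

Emit:
{"op": "carry_out", "data": {"deltas": "2 12 -10 0 0 0 1;0 30 -60 0 0 -0.05 1;-5 70 -90 0 0 -0.15 1;-17 125 -90 0 0 -0.25 1;-33 180 -90 0 0 -0.33 1;-47 225 -80 0 0 -0.369 1;-47 225 -40 0 0 -0.369 1;-47 225 0 0 0 -0.369 1;-47 225 14 0 0 -0.369 1;-47 225 14 0 0 -0.369 1"}}

```text
time_s: 5.75
eef_pos: [0.6079, -0.1478, 0.0053]
eef_rot: [-0.0, 0.725, 0.689, -0.0]
wrist_force: [0.1, -1.0, 0.5]
opening: -0.003
grasp_force: 0.0
```

```bash
python3 - <<'E'
from h import *
import pickle
p=tool(); im=vision.camera("wrist"); cv2.imwrite("pics/w4.png",im); pickle.dump(p,open("w4.pkl","wb"))
o=sensors.get_obs();print(p,o["q"].round(2),o["time_s"])
E
```

```text
(array([[ 5.15246148e-02,  9.98671551e-01, -5.88761583e-04],
       [ 9.98671700e-01, -5.15244733e-02,  2.53098868e-04],
       [ 2.22427009e-04, -6.01020352e-04, -9.99999795e-01]]), array([ 0.60792151, -0.14775472,  0.00529467])) [-0.43  0.57  1.6   0.    0.98 -0.38] 5.8
```

View pics/w4.png

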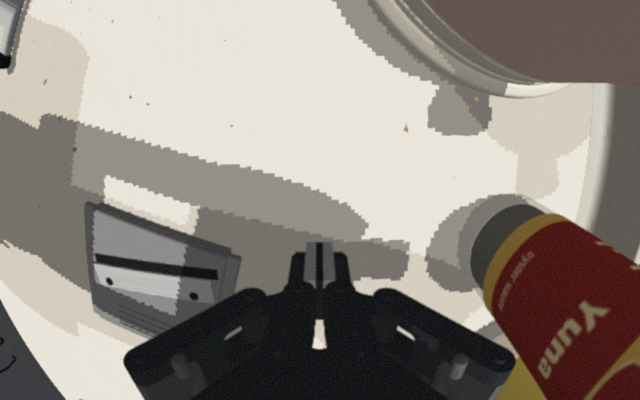

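The view shows the insert's leading edge from (88,204) to (240,256), left of the fingers, and the bottles clear on the right.

```bash
python3 - <<'E'
from h import *
import pickle
p=pickle.load(open("w4.pkl","rb"))
print(onz("wrist",[[240,256],[88,204]],.010,p).round(4), (p[0].T@np.array([-1,-.0,0])).round(3))
E
```

```text
[[ 0.5662 -0.1431  0.01  ]
 [ 0.4718 -0.1099  0.01  ]] [-0.052 -0.999  0.001]
```

Emit:
{"op": "carry_out", "data": {"deltas": "3 -10 0 0 0 0 1;4 -20 0 0 0 0 1;5 -25 0 0 0 0 1;5 -30 0 0 0 0 1;5 -34 0 0 0 0 1;5 -38 0 0 0 0 1;5 -42 0 0 0 0 1;5 -46 0 0 0 0 1;5 -46 0 0 0 0 1"}}

```text
time_s: 6.92
eef_pos: [0.5616, -0.1403, 0.0052]
eef_rot: [-0.0, 0.726, 0.688, -0.0]
wrist_force: [-0.2, 0.1, -0.4]
opening: 0.002
grasp_force: 0.0
```

```bash
python3 - <<'E'
from h import *
import pickle
p=tool(); im=vision.camera("wrist"); cv2.imwrite("pics/w5.png",im); pickle.dump(p,open("w5.pkl","wb"))
E
```

```text
(no output)
```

View pics/w5.png

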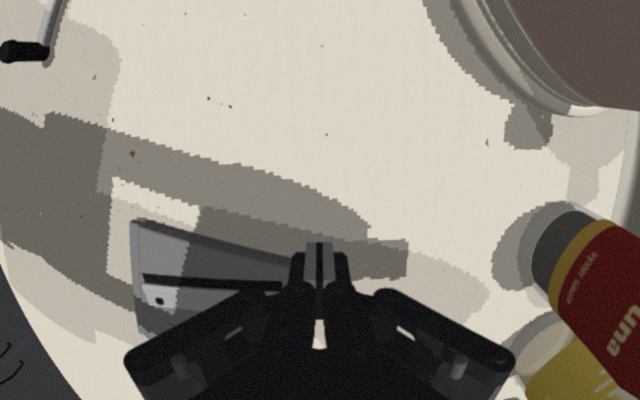

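The insert's leading edge now runs from (134,220) to about (285,255), and the finger is at its far corner.

```bash
python3 - <<'E'
from h import *
import pickle
p=pickle.load(open("w5.pkl","rb")); im=cv2.imread("pics/w5.png")
L=onz("wrist",[[134,220],[210,239],[270,253]],.010,p); print(L.round(4), np.arctan2(*(L[2]-L[0])[[1,0]]))
print(np.arctan2(*(L[1]-L[0])[[1,0]]))
E
```

```text
[[ 0.4592 -0.113   0.01  ]
 [ 0.5049 -0.1251  0.01  ]
 [ 0.5364 -0.1341  0.01  ]] -0.26627334141766335
-0.25806509041980663
```

Emit:
{"op": "carry_out", "data": {"deltas": "2 -3 0 0 0 0 1;3 -6 0 0 0 0 1;4 -9 0 0 0 0 1;5 -12 0 0 0 0 1;5 -15 0 0 0 0 1;5 -15 0 0 0 0 1"}}

```text
time_s: 7.72
eef_pos: [0.5469, -0.1344, 0.0052]
eef_rot: [-0.0, 0.726, 0.688, -0.0]
wrist_force: [-0.6, -0.5, -0.2]
opening: -0.001
grasp_force: 0.0
```

Emit:
{"op": "carry_out", "data": {"deltas": "0 12 0 0 0 0 1;0 25 -15 0 0 0 1;0 25 -60 0 0 0 1;-50 10 -120 0 0 0 1;-100 -20 -170 0 0 0 1;-140 -50 -190 0 0 0 1;-140 -50 -190 0 0 0 1"}}

```text
time_s: 8.6
eef_pos: [0.49, -0.2748, 0.1982]
eef_rot: [0.002, 0.727, 0.687, 0.0]
wrist_force: [0.1, -0.0, -0.7]
opening: -0.001
grasp_force: 0.0
```

```bash
python3 - <<'E'
from h import *
import pickle
p=tool(); im=vision.camera("wrist"); cv2.imwrite("pics/w6.png",im); pickle.dump(p,open("w6.pkl","wb")); print(p[1],sensors.get_obs()["time_s"])
E
```

```text
[ 0.49001219 -0.27483431  0.19815437] 8.65
```

View pics/w6.png

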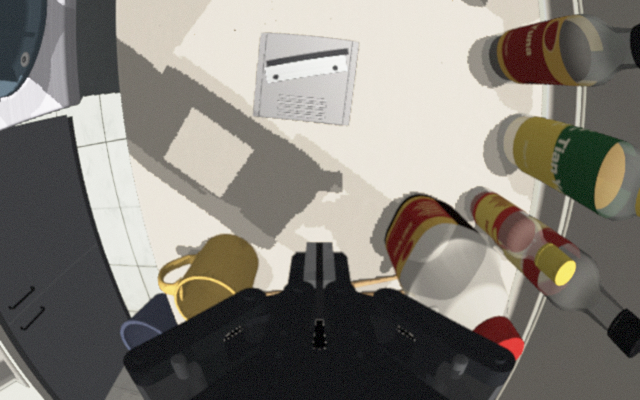

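The insert now sits at about (306,79), nearly square, with its ribs to the rear at the bottom and corners near (263,33), (357,40), (350,125) and (255,117).

```bash
cat > ins.py <<'E'
from h import *
import pickle
S0=np.array([.5071,.0965]); PHI=-.066
def insert(im,pose,roi,name="wrist",z=.011):
    y0,y1,x0,x1=roi; hsv=cv2.cvtColor(im,cv2.COLOR_BGR2HSV); m=np.zeros(im.shape[:2],np.uint8)
    m[y0:y1,x0:x1]=((hsv[y0:y1,x0:x1,1]<18))*255
    m=cv2.morphologyEx(m,cv2.MORPH_OPEN,np.ones((3,3)));m=cv2.morphologyEx(m,cv2.MORPH_CLOSE,np.ones((9,9)))
    c=max(cv2.findContours(m,0,1)[0],key=cv2.contourArea)
    P=onz(name,c[:,0],z,pose); (cx,cy),wh,a=cv2.minAreaRect((P[:,:2]*1000).astype(np.float32))
    c_=np.array([cx,cy])/1000; th=np.radians((a+45)%90-45)
    d=c_-S0; sl=[d@[np.cos(PHI),np.sin(PHI)],d@[-np.sin(PHI),np.cos(PHI)]]
    return c_.round(4),np.round(wh,1),"yaw %.3f"%th,"slicer frame mm",(np.array(sl)*1000).round(1)
E
python3 - <<'E'
from ins import *
p=pickle.load(open("w6.pkl","rb")); print(insert(cv2.imread("pics/w6.png"),p,(20,140,240,370)))
L=onz("wrist",[[263,33],[357,40],[350,125],[255,117]],.010,p);print(L.round(4))
for i,j in((0,1),(3,2)): print(np.arctan2(*(L[j]-L[i])[[1,0]]))
E
```

```text
(array([ 0.4811, -0.1752]), array([132. , 139.1]), 'yaw -0.065', 'slicer frame mm', array([  -8. , -272.8]))
[[ 0.4399 -0.1227  0.01  ]
 [ 0.5378 -0.1368  0.01  ]
 [ 0.5262 -0.2285  0.01  ]
 [ 0.4248 -0.2132  0.01  ]]
-0.14365944496206354
-0.14921140850299508
```

```bash
python3 - <<'E'
from h import *
import pickle
p=pickle.load(open("w6.pkl","rb")); print("bottle,mug",onz("wrist",[[388,215],[258,260]],0.0,p).round(3))
p3=pickle.load(open("w3.pkl","rb")); print("pivot",onz("wrist",[277,142],.014,p3).round(4),"near rail top edges at y-end",onz("wrist",[[318,78],[290,87]],.016,p3).round(4),"far tip",onz("wrist",[[500,54],[520,46]],.016,p3).round(4))
print(delta([.472,-.2455,.05],np.pi/2-.146), delta([.472,-.2455,.001],np.pi/2-.146))
E
```

```text
bottle,mug [[ 0.571 -0.34   0.   ]
 [ 0.404 -0.394  0.   ]]
pivot [[0.4285 0.05   0.014 ]] near rail top edges at y-end [[0.4597 0.0698 0.016 ]
 [0.446  0.0715 0.016 ]] far tip [[0.5546 0.0486 0.016 ]
 [0.5699 0.0493 0.016 ]]
[ 2.950e+01 -1.960e+01  1.481e+02  3.000e-03  3.600e-03  9.010e-02] [ 2.970e+01 -1.980e+01  1.971e+02  3.000e-03  3.600e-03  9.010e-02]
```

Emit:
{"op": "carry_out", "data": {"deltas": "15 -10 50 0 0 0.045 0.6;30 -20 100 0 0 0.09 0.6;30 -20 148 0 0 0.09 0.6;30 -20 180 0 0 0.09 0.6;30 -20 192 0 0 0.09 0.6;30 -20 197 0.003 0.003 0.09 0.6;30 -20 197 0.003 0.003 0.09 0.6"}}

```text
time_s: 9.52
eef_pos: [0.4725, -0.2404, -0.0006]
eef_rot: [-0.002, 0.756, 0.655, 0.0]
wrist_force: [0.6, -0.5, -0.3]
opening: 0.398
grasp_force: 0.0
```

```bash
python3 - <<'E'
from ins import *
o=sensors.get_obs();print(tool()[1],o["opening"],o["time_s"],o["wrist_force"])
# planned tool path: insert x_s parabola from -7 (slope .08) at -273 to 0 at -100
Rt,p=tool()
for ys in range(-273,-99,20):
    t=(ys+273)/173; xs=-7*(1-t)**2; sl=.081*(1-t); th=PHI-sl
    c=S0+np.array([[np.cos(PHI),-np.sin(PHI)],[np.sin(PHI),np.cos(PHI)]])@np.array([xs,ys])/1000
    tc=c-.057*np.array([-np.sin(th),np.cos(th)]); print(ys,delta(np.r_[tc,.001],np.pi/2+th))
E
```

```text
[ 0.47253926 -0.2404161  -0.00056926] 0.39777520284580303 9.525 [ 0.55345875 -0.50758939 -0.34229128]
-273 [ 8.7e+00 -0.0e+00 -1.5e+00 -2.4e-03 -2.7e-03  4.7e-03]
-253 [ 2.87e+01  5.00e-01 -1.50e+00 -2.40e-03 -2.70e-03 -4.60e-03]
-233 [ 4.88e+01  9.00e-01 -1.40e+00 -2.40e-03 -2.70e-03 -1.40e-02]
-213 [ 6.88e+01  1.00e+00 -1.40e+00 -2.30e-03 -2.70e-03 -2.34e-02]
-193 [ 8.89e+01  1.00e+00 -1.30e+00 -2.30e-03 -2.70e-03 -3.27e-02]
-173 [ 1.089e+02  8.000e-01 -1.300e+00 -2.300e-03 -2.700e-03 -4.210e-02]
-153 [ 1.289e+02  4.000e-01 -1.200e+00 -2.300e-03 -2.700e-03 -5.150e-02]
-133 [ 1.489e+02 -2.000e-01 -1.200e+00 -2.300e-03 -2.700e-03 -6.080e-02]
-113 [ 1.689e+02 -1.000e+00 -1.100e+00 -2.300e-03 -2.800e-03 -7.020e-02]
```

Emit:
{"op": "carry_out", "data": {"deltas": "5 0 -1 -0.002 -0.003 0 0.6;10 0 -1 -0.002 -0.003 0 0.6;17 0 -1 -0.002 -0.003 0 0.6;27 0.5 -1 -0.002 -0.003 -0.004 0.6;38 0.7 -1 -0.002 -0.003 -0.009 0.6;49 0.9 -1 -0.002 -0.003 -0.014 0.6;60 1 -1 -0.002 -0.003 -0.019 0.6;70 1 -1 -0.002 -0.003 -0.024 0.6;80 1 -1 -0.002 -0.003 -0.028 0.6;90 1 -1 -0.002 -0.003 -0.033 0.6;100 0.9 -1 -0.002 -0.003 -0.038 0.6;105 0.8 -1 -0.002 -0.003 -0.04 0.6"}}

```text
time_s: 11.02
eef_pos: [0.4873, -0.136, -0.0005]
eef_rot: [-0.001, 0.742, 0.67, -0.0]
wrist_force: [1.0, -0.3, -0.4]
opening: 0.401
grasp_force: 0.3
```

```bash
python3 - <<'E'
from h import *
import pickle
p=tool(); im=vision.camera("wrist"); cv2.imwrite("pics/w7.png",im); pickle.dump(p,open("w7.pkl","wb")); print(p[1],sensors.get_obs()["time_s"])
E
```

```text
[ 4.87271228e-01 -1.36024249e-01 -4.79625751e-04] 11.075
```

View pics/w7.png

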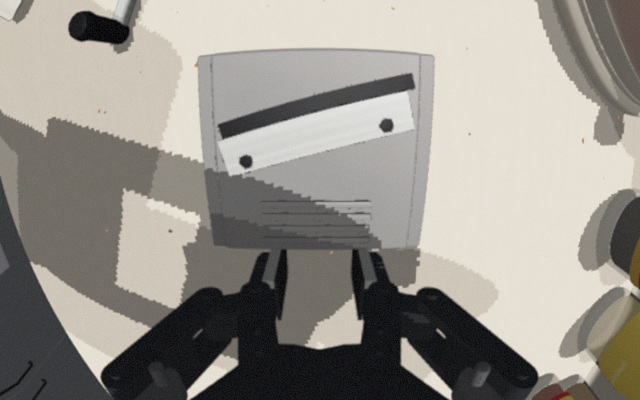

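The insert is pushed squarely by both fingertips. Its leading corners are at (199,56) and (434,56), and its rear corners at about (213,245) and (418,248).

```bash
cat >> ins.py <<'E'
def rotphi(v): return np.array([[np.cos(PHI),-np.sin(PHI)],[np.sin(PHI),np.cos(PHI)]])@v
def toS(P): return rotphi_inv(np.asarray(P)[...,:2]-S0)*1000
def rotphi_inv(v): return v@np.array([[np.cos(PHI),-np.sin(PHI)],[np.sin(PHI),np.cos(PHI)]])
E
python3 - <<'E'
from ins import *
p=pickle.load(open("w7.pkl","rb"))
L=onz("wrist",[[199,56],[434,56],[418,248],[213,245]],.010,p);print(L.round(4), toS(L).round(1))
print(np.arctan2(*(L[1]-L[0])[[1,0]]),"mean S",toS(L).mean(0), "tool S",toS(p[1]), "tool yaw",np.arctan2(p[0][1,0],p[0][0,0])-np.pi/2)
E
```

```text
[[ 0.4452 -0.0279  0.01  ]
 [ 0.5475 -0.0387  0.01  ]
 [ 0.5381 -0.1309  0.01  ]
 [ 0.4347 -0.1188  0.01  ]] [[ -53.6 -128.2]
 [  49.3 -132.2]
 [  45.9 -224.9]
 [ -58.  -219.6]]
-0.10478786784217416 mean S [  -4.10073422 -176.24163602] tool S [  -4.45013946 -233.3257443 ] tool yaw -0.10226480489989531
```

Emit:
{"op": "carry_out", "data": {"deltas": "5 0 0 0 0 0 0.6;13 0 0 0 0 0 0.6;23 0 0 0 0 0 0.6;33 0 0 0 0 0 0.6;43 0 0 0 0 0 0.6;53 0 0 0 0 0 0.6;60 0 0 0 0 0 0.6;60 0 0 0 0 0 0.6"}}

```text
time_s: 12.08
eef_pos: [0.4933, -0.0764, -0.0005]
eef_rot: [-0.001, 0.742, 0.67, -0.0]
wrist_force: [-0.2, 0.2, -0.1]
opening: 0.403
grasp_force: 0.0
```

```bash
python3 - <<'E'
from h import *
import pickle
p=tool(); im=vision.camera("wrist"); cv2.imwrite("pics/w8.png",im); pickle.dump(p,open("w8.pkl","wb")); print(p[1],sensors.get_obs()["time_s"])
E
```

```text
[ 0.49331991 -0.0763589  -0.00052272] 12.125
```

View pics/w8.png

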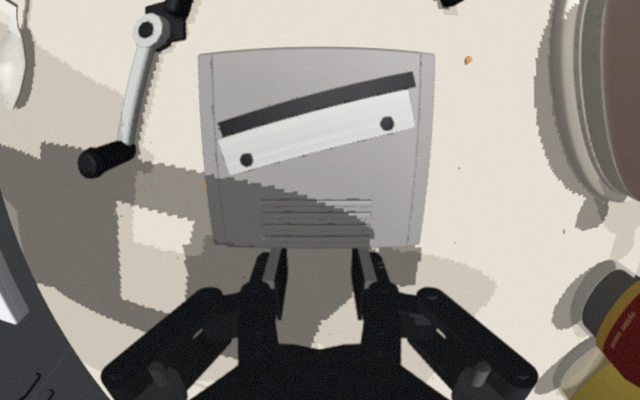

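The insert sits unchanged against the fingers. The pivot ring is at (148,30) and the far rail tip is at the top edge near (450,3). I'll work from numbers from here on.

```bash
python3 - <<'E'
from ins import *
p=pickle.load(open("w8.pkl","rb")); im=cv2.imread("pics/w8.png")
L=onz("wrist",[[199,56],[434,56],[418,247],[213,245]],.010,p)
piv=onz("wrist",[148,30],.014,p); print("pivot",piv.round(4),toS(piv).round(1),"ins S",toS(L).mean(0).round(1),"yaw",np.arctan2(*(L[1]-L[0])[[1,0]]).round(3))
t=np.argwhere(im[0:15,420:480].max(2)<75); 
for r in range(0,12): 
    c=t[t[:,0]==r,1]; print(r,(c.min()+420,c.max()+420) if len(c) else None, end=' ')
print(toS(onz("wrist",[[439,4],[439,0],[455,5]],.004,p)).round(1),toS(onz("wrist",[[439,4],[439,0],[455,5]],.016,p)).round(1))
# slicer long-baseline direction: w2 rails and top
from m import edges,line
w2=cv2.imread("pics/w2.png");p2=pickle.load(open("w2.pkl","rb"))
# near rail outer edge in w2
for c0,c1,r0,r1 in((365,480,180,225),):
    s=edges(w2,p2,range(c0,c1,3),r0,r1,"")
    P=onz("wrist",s[:,[0,1]],0.0,p2); a,b=line(P); print("near outer w2 slope",a, P[[0,-1]].round(3).tolist(), (a*.08+b))
w1=cv2.imread("pics/w1.png");p1=pickle.load(open("w1.pkl","rb"))
s=edges(w1,p1,range(425,515,3),140,185,""); P=onz("wrist",s[:,[0,1]],0.0,p1); print("w1 near outer",line(P),P[[0,-1]].round(3).tolist())
s=edges(w1,p1,range(408,510,3),234,252,""); P=onz("wrist",s[:,[0,2]],0.016,p1); print("w1 far outer",line(P),P[[0,-1]].round(3).tolist())
E
```

```text
pivot [[0.4287 0.0495 0.014 ]] [[-75.2 -52.1]] ins S [  -2.  -116.2] yaw -0.105
0 (np.int64(441), np.int64(461)) 1 (np.int64(441), np.int64(459)) 2 (np.int64(441), np.int64(457)) 3 (np.int64(442), np.int64(456)) 4 (np.int64(442), np.int64(454)) 5 (np.int64(442), np.int64(452)) 6 (np.int64(443), np.int64(448)) 7 (np.int64(446), np.int64(446)) 8 None 9 None 10 None 11 None [[ 57.3 -45.7]
 [ 57.5 -43.7]
 [ 65.6 -45.2]] [[ 52.4 -49.4]
 [ 52.6 -47.6]
 [ 60.  -48.9]]
near outer w2 slope 0.06498912675985136 [[0.441, 0.084, 0.0], [0.452, 0.236, 0.0]] 0.4415071611469513
w1 near outer (np.float64(0.06252225727735368), np.float64(0.43636739354635223)) [[0.442, 0.091, 0.0], [0.451, 0.237, 0.0]]
w1 far outer (np.float64(0.06453310935324619), np.float64(0.5630022558636234)) [[0.568, 0.075, 0.016], [0.58, 0.249, 0.016]]
```

Emit:
{"op": "carry_out", "data": {"deltas": "5 0 0 0 0 -0.004 0.6;12 0.3 0 0 0 -0.011 0.6;19 0.6 0 0 0 -0.019 0.6;26 1 0 0 0 -0.026 0.6;33 1.3 0 0 0 -0.032 0.6;40 1.6 0 0 0 -0.038 0.6;40 1.6 0 0 0 -0.038 0.6"}}

```text
time_s: 13.0
eef_pos: [0.4991, -0.0368, -0.0005]
eef_rot: [-0.001, 0.729, 0.684, -0.0]
wrist_force: [-0.2, 0.6, -0.3]
opening: 0.401
grasp_force: 0.0
```

```bash
python3 - <<'E'
from ins import *
p=tool(); im=vision.camera("wrist"); cv2.imwrite("pics/w9.png",im); pickle.dump(p,open("w9.pkl","wb")); o=sensors.get_obs()
print(p[1],toS(p[1]),np.arctan2(p[0][1,0],p[0][0,0])-np.pi/2,o["wrist_force"])
d=im.max(2)<75
for r in (1,6,12,18,24,30,36,42,48,54,60): print(r,[ (a[0],a[-1]) for a in np.split(np.where(d[r,120:520])[0]+120,np.where(np.diff(np.where(d[r,120:520])[0])>2)[0]+1) if len(a)])
# insert side edges: gradient positions along rows
g=cv2.cvtColor(im,cv2.COLOR_BGR2GRAY).astype(int)
for r in (65,75,90,110): 
    x=np.diff(cv2.GaussianBlur(g[r].astype(np.float32).reshape(1,-1),(5,1),0).ravel()); print(r,[ (i,round(float(x[i]),0)) for i in range(180,450) if abs(x[i])>6 and abs(x[i])==abs(x[i-2:i+3]).max()])
E
```

```text
[ 4.99105925e-01 -3.67949327e-02 -4.68411907e-04] [   0.81440996 -133.5319477 ] -0.06415602131926823 [-0.19194729 -0.82370183 -0.78858538]
1 [(np.int64(171), np.int64(215)), (np.int64(421), np.int64(465))]
6 [(np.int64(171), np.int64(215)), (np.int64(421), np.int64(465))]
12 [(np.int64(170), np.int64(215)), (np.int64(421), np.int64(466))]
18 [(np.int64(170), np.int64(215)), (np.int64(421), np.int64(466))]
24 [(np.int64(170), np.int64(215)), (np.int64(421), np.int64(466))]
30 [(np.int64(170), np.int64(215)), (np.int64(421), np.int64(429)), (np.int64(432), np.int64(466))]
36 [(np.int64(170), np.int64(215)), (np.int64(421), np.int64(466))]
42 [(np.int64(170), np.int64(215)), (np.int64(421), np.int64(466))]
48 [(np.int64(170), np.int64(215)), (np.int64(421), np.int64(429)), (np.int64(432), np.int64(466))]
54 [(np.int64(170), np.int64(201)), (np.int64(434), np.int64(466))]
60 [(np.int64(174), np.int64(196)), (np.int64(437), np.int64(462))]
65 [(183, -8.0), (197, 43.0), (209, -7.0), (212, 8.0), (418, -9.0), (433, -22.0), (437, -28.0)]
75 [(181, -8.0), (195, 47.0), (382, -7.0), (392, -12.0), (412, 35.0), (418, -8.0), (435, -17.0), (436, -17.0), (440, -38.0)]
90 [(191, 57.0), (197, -12.0), (213, 8.0), (327, -11.0), (398, 13.0), (402, 17.0), (407, -8.0), (417, -9.0), (433, 15.0), (439, -26.0), (444, -39.0)]
110 [(190, 50.0), (198, -19.0), (256, -14.0), (316, 20.0), (411, -14.0), (417, -7.0), (432, 15.0)]
```

Rail inner edges are at columns 215 and 421, and the insert body edges at 212 and 418. So it is aligned and about 1 mm off centre inside the flare. I'll push straight in.

Emit:
{"op": "carry_out", "data": {"deltas": "4 0.3 0 0 0 0 0.6;9 0.6 0 0 0 0 0.6;15 0.8 0 0 0 0 0.6;21 0.8 0 0 0 0 0.6;27 0.8 0 0 0 0 0.6;33 0.8 0 0 0 0 0.6;39 0.8 0 0 0 0 0.6;45 0.8 0 0 0 0 0.6;51 0.8 0 0 0 0 0.6;57 0.8 0 0 0 0 0.6;63 0.8 0 0 0 0 0.6;68 0.8 0 0 0 0 0.6"}}

```text
time_s: 14.55
eef_pos: [0.5044, 0.0307, -0.0004]
eef_rot: [-0.0, 0.73, 0.684, -0.0]
wrist_force: [-0.5, -0.8, 0.4]
opening: 0.403
grasp_force: 0.6
```

Emit:
{"op": "carry_out", "data": {"deltas": "2 0 0 0 0 0 0.6;4 0 0 0 0 0 0.6;6 0 0 0 0 0 0.6;7 0 0 0 0 0 0.6;8 0 0 0 0 0 0.6;8 0 0 0 0 0 0.6"}}

```text
time_s: 15.3
eef_pos: [0.5049, 0.0384, -0.0004]
eef_rot: [-0.0, 0.73, 0.684, -0.0]
wrist_force: [-0.2, -0.3, -0.2]
opening: 0.397
grasp_force: 0.3
```

Emit:
{"op": "carry_out", "data": {"deltas": "1 0 0 0 0 0 0.6;1 0 0 0 0 0 0.6"}}

```text
time_s: 15.55
eef_pos: [0.505, 0.0393, -0.0004]
eef_rot: [-0.0, 0.73, 0.684, -0.0]
wrist_force: [0.3, -0.9, 0.8]
opening: 0.402
grasp_force: 0.5
```

```bash
cat > chk.py <<'E'
from ins import *
p=tool(); im=vision.camera("wrist"); o=sensors.get_obs(); cv2.imwrite("pics/c%d.png"%(o["time_s"]*100),im)
print(p[1].round(4),toS(p[1]).round(1),o["wrist_force"].round(1),o["time_s"])
g=cv2.cvtColor(im,cv2.COLOR_BGR2GRAY)
for c in (240,290,340,390): print(c,g[20:80,c].tolist())
E
python3 chk.py
```

```text
[ 5.05e-01  3.93e-02 -4.00e-04] [  1.6 -57.2] [ 0.3 -0.5 -0.3] 15.6
240 [228, 228, 230, 229, 230, 230, 229, 228, 230, 228, 229, 228, 230, 227, 229, 229, 228, 228, 226, 228, 229, 229, 229, 228, 229, 228, 230, 223, 162, 85, 58, 113, 152, 174, 187, 193, 190, 194, 192, 192, 189, 192, 188, 190, 190, 193, 186, 191, 190, 187, 188, 189, 191, 190, 190, 191, 188, 187, 187, 188]
290 [222, 222, 220, 231, 233, 234, 231, 233, 229, 230, 233, 237, 237, 236, 237, 237, 236, 238, 236, 238, 236, 236, 237, 240, 237, 188, 98, 37, 82, 149, 170, 189, 196, 198, 197, 196, 196, 196, 197, 197, 196, 197, 195, 197, 197, 197, 194, 195, 195, 196, 198, 195, 194, 195, 195, 195, 197, 191, 193, 192]
340 [229, 227, 224, 221, 223, 227, 226, 226, 222, 221, 224, 234, 238, 239, 238, 237, 237, 238, 238, 237, 238, 239, 238, 240, 233, 162, 76, 47, 101, 150, 176, 198, 202, 203, 202, 202, 208, 202, 202, 202, 202, 203, 203, 202, 203, 200, 204, 203, 201, 198, 202, 203, 201, 203, 201, 199, 201, 198, 202, 197]
390 [242, 241, 240, 242, 242, 242, 241, 242, 241, 241, 242, 242, 243, 243, 241, 242, 242, 241, 243, 241, 240, 242, 242, 241, 242, 244, 240, 180, 94, 50, 81, 147, 175, 197, 207, 208, 208, 209, 210, 207, 207, 206, 206, 208, 208, 209, 208, 204, 208, 205, 202, 205, 208, 208, 206, 201, 183, 132, 88, 79]
```

Emit:
{"op": "carry_out", "data": {"deltas": "1 0 0 0 0 0 0.6;1 0 0 0 0 0 0.6"}}

```text
time_s: 15.85
eef_pos: [0.5051, 0.0394, -0.0004]
eef_rot: [0.0, 0.73, 0.684, -0.001]
wrist_force: [-0.2, -5.3, 1.5]
opening: 0.398
grasp_force: 3.0
```

Emit:
{"op": "carry_out", "data": {"deltas": "1 0 0 0 0 0 0.6;1 0 0 0 0 0 0.6"}}

```text
time_s: 16.1
eef_pos: [0.5051, 0.0395, -0.0004]
eef_rot: [0.001, 0.729, 0.684, -0.001]
wrist_force: [-1.5, -10.2, 0.2]
opening: 0.4
grasp_force: 5.4
```

```bash
python3 chk.py
```

```text
[ 5.051e-01  3.950e-02 -4.000e-04] [  1.8 -57. ] [ -0.8 -11.8   0.7] 16.15
240 [227, 227, 226, 229, 229, 230, 229, 229, 227, 229, 230, 228, 228, 230, 228, 227, 228, 227, 227, 228, 228, 227, 230, 228, 228, 229, 227, 226, 183, 98, 53, 85, 134, 167, 184, 197, 194, 192, 195, 191, 190, 194, 192, 191, 193, 188, 188, 190, 187, 189, 184, 188, 187, 184, 187, 187, 187, 187, 188, 186]
290 [213, 216, 218, 222, 222, 219, 218, 214, 217, 227, 230, 232, 236, 238, 237, 237, 239, 239, 238, 237, 237, 236, 238, 239, 235, 209, 123, 40, 56, 114, 160, 182, 195, 195, 199, 199, 198, 197, 197, 198, 199, 198, 194, 195, 196, 195, 198, 191, 199, 196, 194, 195, 191, 192, 195, 194, 193, 192, 195, 191]
340 [223, 225, 221, 221, 220, 222, 224, 222, 221, 220, 224, 230, 237, 239, 237, 238, 237, 238, 237, 239, 236, 238, 239, 239, 233, 192, 106, 45, 76, 131, 167, 191, 201, 203, 205, 205, 202, 202, 204, 204, 203, 200, 202, 200, 202, 198, 201, 198, 199, 200, 201, 199, 196, 199, 201, 200, 201, 200, 195, 198]
390 [241, 242, 240, 242, 241, 242, 241, 241, 242, 241, 243, 242, 240, 242, 241, 242, 242, 241, 242, 242, 241, 242, 242, 242, 241, 242, 241, 220, 131, 66, 75, 130, 173, 196, 207, 210, 209, 205, 210, 211, 206, 208, 206, 208, 207, 211, 205, 209, 207, 207, 207, 208, 210, 205, 204, 204, 185, 144, 94, 80]
```

The push is blocked with about 10 N at exactly the expected home position (TCP 57 mm behind the slicer origin), so the insert is home. Next I'll back off and plan the latch closing.

Emit:
{"op": "carry_out", "data": {"deltas": "-15 0 0 0 0 0 0.6;-35 0 0 0 0 0 0.6;-40 0 -40 0 0 0 1;-40 0 -90 0 0 0 1;-40 0 -110 0 0 0 1"}}

```text
time_s: 16.77
eef_pos: [0.5041, 0.0007, 0.1125]
eef_rot: [0.001, 0.73, 0.684, 0.001]
wrist_force: [0.1, 0.2, 0.5]
opening: -0.002
grasp_force: 0.0
```

```bash
cat > lat.py <<'E'
from ins import *
p=tool(); im=vision.camera("wrist"); cv2.imwrite("pics/l%d.png"%(sensors.get_obs()["time_s"]*100),im)
p8=pickle.load(open("w8.pkl","rb")); piv=np.array([.4283,.0500])
k=onz("wrist",[[93,163]],.04,p8)[0,:2]; k2=onz("wrist",[[124,151]],.013,p8)[0,:2]
for v in(k,k2): print("knob",v.round(4),"r",np.linalg.norm(v-piv),"a",np.arctan2(*(v-piv)[::-1]))
a0=np.arctan2(*(k-piv)[::-1])
def pose(a,d): return np.r_[piv+.06*np.array([np.cos(a),np.sin(a)])+d*np.array([-np.sin(a),np.cos(a)]),.02], np.pi+a
P0,y0=pose(a0,-.034); print(P0,"from here",delta(P0,y0))
X=np.array([np.cos(y0),np.sin(y0),0]);Z=np.array([0,0,-1.]);T=np.c_[X,np.cross(Z,X),Z]
for a,d in [(a0,-.022),(a0,-.015)]+[(a0+s,-.015) for s in np.arange(.17,2.1,.17)]:
    P,y=pose(a,d); print((T.T@(P-P0)*1000).round(0),"turn",round(-(y-y0),2),"a",round(a,2))
E
python3 lat.py
```

```text
knob [ 0.4062 -0.004 ] r 0.05835922255175958 a -1.959659492289731
knob [ 0.4043 -0.0044] r 0.05947888151550325 a -1.9855733168306369
[0.37409022 0.00737021 0.02      ] from here [-1.700e+00 -1.317e+02  9.340e+01  5.500e-03 -5.000e-04  3.237e-01]
[ 0. 12.  0.] turn -0.0 a -1.96
[ 0. 19.  0.] turn -0.0 a -1.96
[-2. 29.  0.] turn -0.17 a -1.79
[-2. 40.  0.] turn -0.34 a -1.62
[ 0. 50.  0.] turn -0.51 a -1.45
[ 4. 60.  0.] turn -0.68 a -1.28
[ 9. 69.  0.] turn -0.85 a -1.11
[16. 77.  0.] turn -1.02 a -0.94
[24. 84.  0.] turn -1.19 a -0.77
[33. 90.  0.] turn -1.36 a -0.6
[43. 93.  0.] turn -1.53 a -0.43
[53. 95.  0.] turn -1.7 a -0.26
[63. 96.  0.] turn -1.87 a -0.09
[74. 94.  0.] turn -2.04 a 0.08
```

```bash
python3 - <<'E'
from ins import *
p=pickle.load(open("w3.pkl","rb")); print(onz("wrist",[[132,200],[120,235],[95,160]],.01,p).round(3))
E
```

```text
[[0.331 0.059 0.01 ]
 [0.306 0.044 0.01 ]
 [0.319 0.093 0.01 ]]
```

Emit:
{"op": "carry_out", "data": {"deltas": "-1 -45 0 0 0 0.1 1;-1 -90 10 0 0 0.2 1;-2 -132 20 0 0 0.32 1;-2 -132 55 0 0 0.324 1;-2 -132 85 0 0 0.324 1;-2 -132 93 0 0 0.324 1;-2 -132 93 0 0 0.324 1"}}

```text
time_s: 17.7
eef_pos: [0.3702, 0.0081, 0.0164]
eef_rot: [-0.001, 0.83, 0.557, -0.001]
wrist_force: [-0.5, 0.2, 0.3]
opening: -0.0
grasp_force: 0.0
```

Emit:
{"op": "carry_out", "data": {"deltas": "0 8 0 0 0 0 1;0 13 0 0 0 0 1;-2 24 0 0 0 -0.17 1;-2 35 0 0 0 -0.34 1;0 46 0 0 0 -0.51 1;3 56 0 0 0 -0.68 1;8 66 0 0 0 -0.85 1;14 75 0 0 0 -1.02 1;22 82 0 0 0 -1.19 1;30 88 0 0 0 -1.36 1;40 93 0 0 0 -1.53 1;50 95 0 0 0 -1.66 1"}}

```text
time_s: 19.2
eef_pos: [0.4787, 0.0181, 0.0172]
eef_rot: [0.0, 0.147, 0.989, -0.0]
wrist_force: [-0.7, -0.4, -1.1]
opening: -0.004
grasp_force: 0.4
```

```bash
python3 - <<'E'
from ins import *
p=tool(); im=vision.camera("wrist"); cv2.imwrite("pics/l2.png",im); pickle.dump(p,open("l2.pkl","wb")); o=sensors.get_obs()
piv=np.array([.4283,.0500]); print(p[1],toS(p[1]),np.arctan2(p[0][1,0],p[0][0,0])-np.pi,o["wrist_force"],o["time_s"])
# bright bar / project predicted pivot
g=cv2.cvtColor(im,cv2.COLOR_BGR2GRAY)
H=vision.camera_model("wrist")["hand_eye"];K=vision.camera_model("wrist")["K"]
def proj(P):
    c=H[:3,:3].T@(p[0].T@(np.array(P)-p[1])-H[:3,3]); r=np.hypot(c[0],c[1]); t=np.arctan2(r,c[2]); return K[:2,2]+K[0,0]*t*c[:2]/r
for a in (-.066,-.1,-.15,-.2,-.25,-.3): print(a,proj(np.r_[piv,.013]).round(0),proj(np.r_[piv+.06*np.array([np.cos(a),np.sin(a)]),.04]).round(0), [int(g[tuple(proj(np.r_[piv+r*np.array([np.cos(a),np.sin(a)]),.013]).round().astype(int)[::-1])]) for r in (.02,.03,.04)])
E
```

```text
[0.47871662 0.01805435 0.0171946 ] [-23.14793207 -80.14679928] -0.2950535649862269 [-0.6411676   0.79587219 -0.27739845] 19.25
-0.066 [351. 148.] [380. 281.] [128, 149, 154]
-0.1 [351. 148.] [376. 282.] [137, 122, 149]
-0.15 [351. 148.] [369. 283.] [144, 140, 141]
-0.2 [351. 148.] [363. 284.] [141, 142, 141]
-0.25 [351. 148.] [357. 285.] [147, 146, 144]
-0.3 [351. 148.] [351. 285.] [144, 136, 115]
```

Emit:
{"op": "carry_out", "data": {"deltas": "1 2 -2 0 0 -0.08 1;1 4 -2 0 0 -0.16 1;1 6 -2 0 0 -0.22 1;1 6 -2 0 0 -0.22 1"}}

```text
time_s: 19.75
eef_pos: [0.479, 0.024, 0.0191]
eef_rot: [-0.0, 0.041, 0.999, -0.0]
wrist_force: [0.4, 0.4, -0.4]
opening: -0.0
grasp_force: 0.0
```

Emit:
{"op": "carry_out", "data": {"deltas": "0 1 0 0 0 0 1;0 2 0 0 0 0 1;0 2 0 0 0 0 1"}}

```text
time_s: 20.12
eef_pos: [0.4787, 0.026, 0.0187]
eef_rot: [-0.0, 0.04, 0.999, -0.0]
wrist_force: [0.0, -1.8, -0.5]
opening: -0.002
grasp_force: 0.7
```

Emit:
{"op": "carry_out", "data": {"deltas": "0 1 0 0 0 0 1;0 2 0 0 0 0 1;0 2 0 0 0 0 1"}}

```text
time_s: 20.5
eef_pos: [0.4788, 0.0268, 0.0187]
eef_rot: [-0.0, 0.04, 0.999, -0.001]
wrist_force: [-1.1, -9.5, 0.2]
opening: -0.001
grasp_force: 4.6
```

The latch stops hard at the angle computed for shut. I'll back away and verify.

Emit:
{"op": "carry_out", "data": {"deltas": "0 -8 0 0 0 0 1;0 -25 -5 0 0 0 1;0 -45 -60 0 0 0 1;20 -60 -120 0 0 0 1;40 -60 -170 0 0 0 1;40 -60 -180 0 0 0 1;40 -60 -180 0 0 0 1"}}

```text
time_s: 21.38
eef_pos: [0.4346, -0.029, 0.1992]
eef_rot: [0.0, 0.04, 0.999, -0.0]
wrist_force: [-0.4, 0.1, 0.0]
opening: 0.002
grasp_force: 0.0
```

```bash
python3 - <<'E'
from ins import *
p=tool(); im=vision.camera("wrist"); cv2.imwrite("pics/f.png",im); o=sensors.get_obs(); print(p[1],o["time_s"],o["wrist_force"])
H=vision.camera_model("wrist")["hand_eye"];K=vision.camera_model("wrist")["K"]
def proj(P):
    c=H[:3,:3].T@(p[0].T@(np.array(P)-p[1])-H[:3,3]); r=np.hypot(c[0],c[1]); t=np.arctan2(r,c[2]); return K[:2,2]+K[0,0]*t*c[:2]/r
piv=np.array([.4283,.0500])
print("pivot",proj(np.r_[piv,.014]).round(),"insert",proj(np.r_[S0,.012]).round())
c=np.round(proj(np.r_[piv+[.06,-.004],.04])).astype(int); x0,y0=c[0]-30,c[1]-30
m=(im[y0:y0+60,x0:x0+60].max(2)<75).astype(np.uint8)
n,l,s,ce=cv2.connectedComponentsWithStats(m)
for i in range(1,n):
    if s[i,4]>25:
        t=np.argwhere(l==i); q=t[t[:,0]>=t[:,0].max()-8].mean(0); px=[q[1]+x0,q[0]+y0]
        v=onz("wrist",px,.04,p)[0,:2]; print(s[i],px,"knob",v.round(4),"r",np.linalg.norm(v-piv).round(4),"theta",(PHI-np.arctan2(*(v-piv)[::-1])).round(3))
for r in m[::2]: print("".join(".#"[v] for v in r))
E
```

```text
[ 0.43456897 -0.02896334  0.19924511] 21.425 [ 0.33053073 -0.08783981 -0.535918  ]
pivot [389. 158.] insert [426. 219.]
[ 21  15  14  29 183] [np.float64(389.1), np.float64(226.6)] knob [0.4983 0.0437] r 0.0703 theta 0.024
...............................#............................
............................................................
............................................................
............................................................
............................................................
............................................................
............................................................
............................................................
.....................###.....##.............................
.....................##########.............................
.....................##########.............................
......................##########............................
.......................###########..........................
........................###########.........................
.......................
[... 252 characters left out ...]
.............................
............................#...............................
............................#...............................
............................#...............................
............................................................
............................................................
...........................#................................
...........................#................................
...........................#................................
...........................#................................
..........................#.................................
..........................#.................................
```

```bash
python3 -c "
from bench import ctrl
print(ctrl.hand_in())"
```

```text
the job is handed in; nothing more can be done
None
```

The job is handed in at about 21 s of the 72 s limit: I swung the latch open, pushed the slanted-blade insert flat into the bay until it met the stop, and swung the latch shut behind it (measured within about 0.02 rad of shut), and the spare, mug and bowl were not touched.

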